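# Set the menu slate on the counter easel and lock its telescopic foot at the mark

## Task

The counter easel's telescopic foot is drawn out for loading, with its cam clamp loose: take the wood-framed menu slate out of the wire rack, lean it on the easel with its bottom edge on the middle of the foot's ledge and its back against the rest bar, and let go of it. Then draw the foot in, slate and all, until the rear end of the black clamp just meets the marker ring on the rod, and holding it there squeeze the cam lever fully shut against the foot's tube; never shut the lever away from the mark. Finish still holding: the program ends with the shut lever and the tube pinched firmly between the fingers and the foot at the mark; leave everything else on the table where it stands.

Things in the scene. Friction and masses are not known exactly. Their poses are not given: they have to be found in the camera images.
- slate: Menu slate: dark grey panel in a brown wood frame, 160 wide, 220 high, 10 thick, about 0.42 kg, the same on both faces. Origin: centre of its bottom edge; z up along its height, y along its width, x through its thickness. Starts upright in one of the two slots of the wire rack, loose by 5 mm (it may lean about 4 degrees), bottom 16 above the table.
- rack: Wire rack, fixed: two slots 80 apart along its x (at x = -40 and +40 of its origin, which is on the table in its middle); each slot is a pair of wire hoops 15 apart, 100 wide, 77 high. The other slot holds a chopping board.
- easel: Counter easel, fixed; origin on the table in its middle, x to the front (the foot slides out that way, away from the robot), y left, z up. A rear beam (54 high, x = -135) carries two level steel rods 14 thick along x at y = +155 and -155, axis 36 up, on which the foot's sleeves slide, and a bent-rod back rest, uprights at y = +50 and -50 rising forward from the beam to the rest bar.
- rest: Back rest, fixed on the easel; origin in the middle of its rest bar, axes as the easel's: a level round bar 10 thick along the easel's y, from y = -50 to +50, axis 165 above the table at easel x = -30. The slate leans back on its front side.
- ledge (a point): On the sliding foot, mid width: where the ledge's floor (30 above the table) meets the inner face of its front lip (14 high, 4 thick). The floor runs 27 back (-x) from here and 150 to either side. Axes as the easel's. The leaned slate's front lower corner can stop against the lip; it then leans 16 to 33 degrees from upright, by how far the foot is out.
- leg (a joint): How far the telescopic foot is out along the easel's +x, m: 0 fully in, 0.056 at its outer stop; starts at 0.046 to 0.056. With the clamp loose it slides with under 1 N of friction and the leaned slate pushes it outwards: it may creep out to its stop unless held.
- sleeve: The foot's sleeve on the easel's -y side with its clamp (origin and axes as the easel's when leg = 0; moves with leg): tube 20 thick along x at y = -155, axis 36 up, from clamp to ledge. Black clamp block on its rear end: x -90 to -62, y -171 to -133, 19 to 53 up; its front face (x = -62) stands out 12 beyond the tube on the inner (slate) side and can be pushed to draw the foot in.
- clamp_end (a point): Centre of the clamp block's rear end face, on the rod's axis; moves with leg.
- ring_mark (a point): Centre of the front face of the marker ring: a black rubber ring 21 across, 4 wide, on the bare -y side rod behind the clamp. It stays put and does not stop the clamp. The foot is at the mark when clamp_end lies at ring_mark; 16 to 42 of bare rod lie between them at the start.
- lever (a joint): Cam lever angle, rad: 0 shut (along the tube, 3 off it), up to 0.7 open, starts 0.42 to 0.60; stays where left, needs about 0.1 N m to turn. Upright pivot at sleeve x = -70, y = -172; the lever points forward (+x) from it and its tip swings out to -y as it opens. Shut, it does not by itself stop a push on the foot: keep holding.
- paddle: The cam lever's black paddle: 60 long, 8 thick (shut: y from -168 to -176 of the sleeve's frame), 24 high (24 to 48 above the table), with a 12 thick rounded tip. Origin on the lever's pivot axis at mid height, x along the paddle to its tip. Shut, tube and paddle together are 31 across (y from -145 to -176).
- paddle_tip (a point): Outer end of the lever paddle, 60 from its pivot, mid height.
- chopping_board: Bystander: plain bamboo chopping board 120 wide with a short neck, 183 high, 12 thick, in the rack's other slot.
- mug: Bystander: white mug, 90 high.
- canister: Bystander: amber glass jar with a steel lid, 120 high, 90 across.
- sauce_bottle: Bystander: amber bottle with a yellow cap, 200 high, 60 across.
- tin: Bystander: food tin, 110 high.
- glass_cup: Bystander: clear glass cup, 100 high.
- spoon: Bystander: steel spoon lying flat on the table.
- bowl: Bystander: blue bowl 120 across, 50 high.
Not all that is in view belongs to the job. What is shaped like the slate but green is not meant.

How it is judged:
On the way, in this order (a step that is already met when the one before it is completed fails the run):
1. the slate leans on the easel, bottom edge on the ledge and back on the rest bar, let go and at rest, the cam lever still open (angle between slate's own z axis and vertical between 0.14 and 0.7 rad and z of slate in the frame of ledge between -0.004 and 0.012 m and x of slate in the frame of ledge between -0.024 and 0.002 m and y of slate in the frame of ledge between -0.03 and 0.03 m and angle between the y axis of slate and the y axis of easel, either way round below 0.12 rad and contact force between slate and rest above 0.15 N and contact force between slate and the arm below 0.1 N and contact force between slate and the fingers below 0.1 N and linear speed of slate below 0.02 m/s and value of joint lever above 0.25 rad), for 0.2 s.
2. the foot is held by the fingers with its clamp end at the marker ring (within 5 mm), the lever still open (x of clamp_end in the frame of ring_mark between -0.005 and 0.005 m and value of joint lever above 0.2 rad and (contact force between the fingers and sleeve above 0.2 N or contact force between the fingers and paddle above 0.2 N)), for 0.1 s.
3. the lever is shut with the foot still held at the mark (x of clamp_end in the frame of ring_mark between -0.005 and 0.005 m and value of joint lever below 0.06 rad and (contact force between the fingers and sleeve above 0.2 N or contact force between the fingers and paddle above 0.2 N)), for 0.2 s.
At the end, for the whole second after the job is handed in: Slate leaning 8 to 40 deg on ledge (centred within 30 mm) and rest bar, untouched, at rest; clamp end within 5 mm of the ring; lever within 0.06 rad of shut; fingers press sleeve and paddle with over 3 N each and keep holding (angle between slate's own z axis and vertical between 0.14 and 0.7 rad and z of slate in the frame of ledge between -0.004 and 0.012 m and x of slate in the frame of ledge between -0.024 and 0.002 m and y of slate in the frame of ledge between -0.03 and 0.03 m and angle between the y axis of slate and the y axis of easel, either way round below 0.12 rad and contact force between slate and rest above 0.15 N and contact force between slate and the arm below 0.1 N and contact force between slate and the fingers below 0.1 N and x of clamp_end in the frame of ring_mark between -0.005 and 0.005 m and value of joint lever below 0.06 rad and contact force between the fingers and sleeve above 3 N and contact force between the fingers and paddle above 3 N and linear speed of slate below 0.02 m/s); the arm keeps its last pose, push and grip.
It fails at once if the lever is shut away from the mark (more than 8 mm off) (value of joint lever below 0.1 rad and (x of clamp_end in the frame of ring_mark above 0.008 m or x of clamp_end in the frame of ring_mark below -0.008 m)).
It fails at once if a bystander (chopping board, mug, canister, bottle, tin, cup, spoon or bowl) is shifted more than 40 mm (distance of any of chopping_board, mug, canister, sauce_bottle, tin, glass_cup, spoon, bowl from where it was at the start of the episode above 0.04 m).
It also fails if it takes over 59 s, if anything falls off the work surface, if the arm or the gripper's body presses on something with over 40 N, if the wrist force passes 120 N, or if a joint passes its speed limit or range.

## Robot

A 6-joint arm with a two-finger parallel gripper is mounted at the origin on the work surface. World frame = base frame: x ahead of the robot, y to its left, z up, the work surface at z = 0. Lengths are in m, angles in rad, forces in N, time in s.
With the tool pointing down it reaches from about 0.225 to 0.875 m from the base axis. Payload 3.4 kg.
Tool frame: the origin (TCP) lies where the fingers leave the gripper's body, on its centre line; the fingertips stand 73 mm ahead of it and the grasp point (between the pads) lies 54 mm ahead of it; x points along the fingers, z is the direction in which the jaws open and shut, and the axes are right-handed (so a half turn about x gives the same grasp; the last joint's range is limited). The gripper opens to 85 mm and grips with 20 to 120 N. Pads are 22 mm wide; open, the fingers measure 114 mm over their backs; the gripper's body (76 mm by 85 mm) begins 54 mm behind the grasp point. The pads swing forward as they close: fully open they stand 13 mm farther back than shut.
Start: joints at [-1.425, 0.276, 1.505, -0, 1.361, -0.121], TCP at [0.152, -0.555, 0.304] pointing down, gripper open.
Joint ranges: [-2.89, 2.89], [-0.75, 2.08], [0.22, 2.7], [-1.18, 4.32], [0.11, 2.71], [-2.7, 2.7]. Speed limits (rad/s): [2.57, 2.57, 3.14, 3.14, 3.14, 3.14].

## Interface

Orientations are given as a rotation vector (axis times angle).
In Python, from plant import telemetry, snapshot, calibration, finish_job gives the robot as it stands.
- The arm moves only by the tool move_arm, never from a script. Its arguments are lists of equal length, an entry for each row: "xyz": the shift along the tool's x, y, z in m, a list of three; "turn": the turn about the tool's x in degrees; "hand": the finger opening in m, from 0 to 0.0854. A call has 1 to 10 rows; each row shifts and turns the pose as measured when the row begins, along the tool's axes as they then stand; what a row does not reach is not made up. A row lasts 1/8 s, in which the tool goes at most 62.5 mm and 10.7 degrees, less where a joint would pass 70% of its speed; a pose out of reach is approached as far as the arm can. A call with a gripper value outside its range is refused whole. The fingers move at their own pace and stop on an object; "squeeze" is the grip in N (left out, the last holds). Time passes only in rows, so rows that do not move let the fingers close. It gives the time, the measured TCP pose, the force and the opening at its end, in the units of the state.
- telemetry.get_obs(): the state, without advancing time (a new reading comes with each control period).
- snapshot(name): name is "side" or "top"; returns the picture (384x512x3 uint8, blue, green, red); there is no depth.
- calibration(name): a dict with "fx", "fy", "cx", "cy" (pixels), "k1" (the pictures are not rectified: a ray, as slopes to the right and down, at radius r is drawn at 1 + k1 r^2 times it, then the intrinsics apply), "R" (3x3) and "t" (3): a world point X has camera coordinates R X + t. Camera axes: x right, y down, z forward; pixel columns grow to the right and rows downward; lengths in m; the calibration is good to about 2 mm. A picture is of the moment at which its call begins. calibration takes no time and is no camera call.
- finish_job(): hands the job in, once; it reports no verdict.
The state is a dict: "time_s": time; "joint_pos": joint angles; "dq": joint speeds; "tau": joint torques, N m; "position": TCP position; "eef_rot": TCP orientation; "contact_force": force on the tool from outside, world axes, zero at the start; "wrist_torque": the same for the moment, N m; "opening": opening from 0.0 (shut) to 1.0 (fully open).
Only numpy, scipy, OpenCV 4.12 (cv2) and the standard library are available. Lean on these libraries where they do the work, as an engineer would, in place of code of your own. Each camera call takes 0.05 s, during which the arm holds its last target. There are 200 camera calls.

## Working session

There is one attempt and no reset: what is moved stays moved. The work goes in short steps, Python scripts to look and compute and a tool call to move; the robot and the scene stay as the last step left them, time stands still between calls to the robot, and variables do not carry over. Pictures are saved under pics/ and viewed, about 8 in all and at most 12, crops included, and the job is handed in when it is done.

Besides the shell and the picture viewer there is one more tool, called after "Request:" by a JSON object that holds its "name" and its "arguments", one argument or row to a line. move_arm: Moves the arm, as the interface text tells. Its arguments: {"type":"object","properties":{"xyz":{"type":"array","items":{"type":"array","items":{"type":"number"}}},"turn":{"type":"array","items":{"type":"number"}},"hand":{"type":"array","items":{"type":"number"}},"squeeze":{"type":"number"}},"required":["xyz","turn","hand"]}

```bash
mkdir -p pics
python3 - <<'E'
from plant import telemetry, snapshot, calibration
import cv2
for n in("side","top"):
    cv2.imwrite(f"pics/{n}0.png",cv2.resize(snapshot(n),None,fx=1.5,fy=1.5,interpolation=cv2.INTER_CUBIC)); print(n,calibration(n))
print(telemetry.get_obs())
E
```

```text
side {'fx': 346.9720342542801, 'fy': 346.9720342542801, 'cx': 252.35045944448555, 'cy': 191.32126744025774, 'k1': -0.012193623979233683, 'R': array([[-0.89649389, -0.44291179,  0.01130727],
       [-0.29539678,  0.57849966, -0.76031499],
       [ 0.33021122, -0.68495788, -0.64945612]]), 't': array([0.41732166, 0.27643069, 0.94779535])}
top {'fx': 350.28030104738053, 'fy': 350.28030104738053, 'cx': 256.0106850800659, 'cy': 185.15933881145108, 'k1': 0.0012992222489881633, 'R': array([[-0.00495654, -0.99970137,  0.02392907],
       [-0.99492924,  0.0025262 , -0.10054568],
       [ 0.10045521, -0.02430609, -0.99464464]]), 't': array([-0.07667135,  0.52836207,  1.36936302])}
{'time_s': 0.1, 'joint_pos': array([-1.42498954e+00,  2.76508866e-01,  1.50599853e+00, -6.59370660e-06,
        1.36072945e+00, -1.21007652e-01]), 'dq': array([-0.00028285, -0.00138619, -0.00236806, -0.00080989, -0.00052102,
        0.0006336 ]), 'tau': array([ 1.39492571e-03, -4.17700946e+01, -2.46404332e+01, -1.53135747e-04,
        5.78556806e-03,  1.03680205e-05]), 'position': array([ 0.1515404 , -0.55429761,  0.30314237]), 'eef_rot': array([ 1.01155917,  1.32489482, -1.00965461]), 'contact_force': array([-0.35162241, -0.44117434,  0.49229485]), 'wrist_torque': array([ 0.04376964, -0.01054202, -0.04622034]), 'opening': 0.9972276095604968}
```

View pics/side0.png

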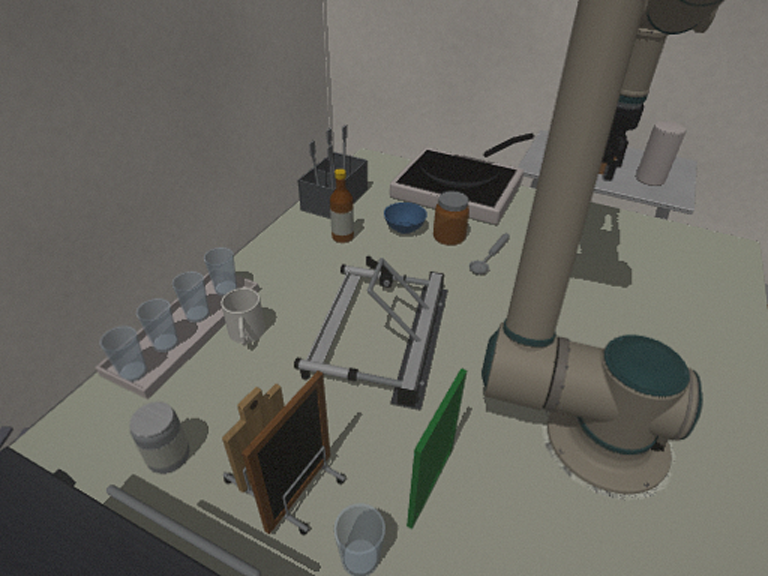

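View pics/top0.png

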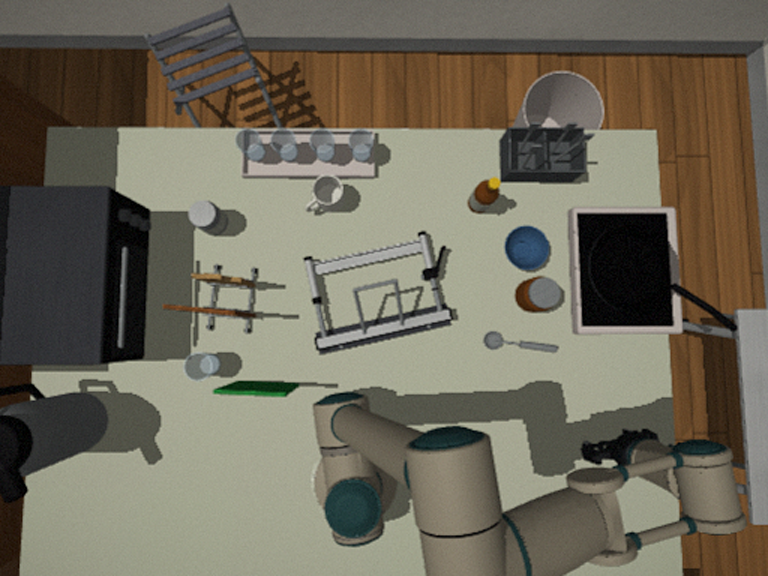

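Two views: the slate is at side (290,450) and top (210,310), and the chopping board is at side (255,430). The easel is at side (380,330) and top (380,290). The slate candidates are:
- The brown-framed dark panel at side (290,450), which matches the description.
- The green board at side (440,450), which is excluded.
- The bamboo board at side (255,430), which is a bystander.

Next I'll take close crops.

Run:
```python
from plant import snapshot
import cv2, numpy as np
s=snapshot("side");t=snapshot("top")
cv2.imwrite("raw_s.png",s);cv2.imwrite("raw_t.png",t)
def crop(im,x0,y0,w,h,f,n):
    c=cv2.resize(im[y0:y0+h,x0:x0+w],None,fx=f,fy=f,interpolation=cv2.INTER_CUBIC)
    c=cv2.convertScaleAbs(c,alpha=1.4)
    for i in range(0,w,10):
        cv2.line(c,(i*f,0),(i*f,6),(0,0,255),1)
        if i%20==0: cv2.putText(c,str(x0+i),(i*f,18),0,.4,(0,0,255),1)
    for i in range(0,h,10):
        cv2.line(c,(0,i*f),(6,i*f),(0,0,255),1)
        if i%20==0: cv2.putText(c,str(y0+i),(8,i*f+4),0,.4,(0,0,255),1)
    cv2.imwrite(n,c)
crop(t,200,150,110,90,7,"pics/te.png")
crop(s,190,165,120,110,5,"pics/se.png")
crop(s,140,240,100,120,5,"pics/ss.png")
```

```text
(no output)
```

View pics/te.png

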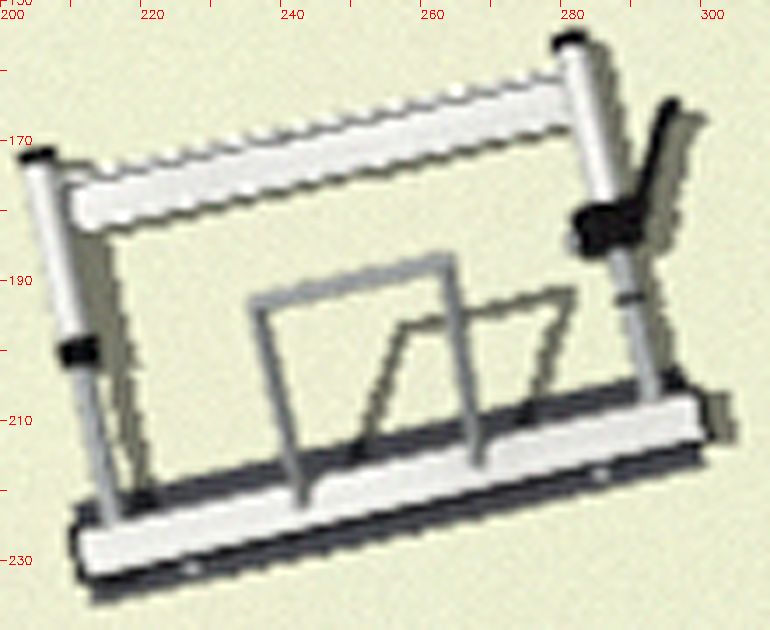

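View pics/se.png

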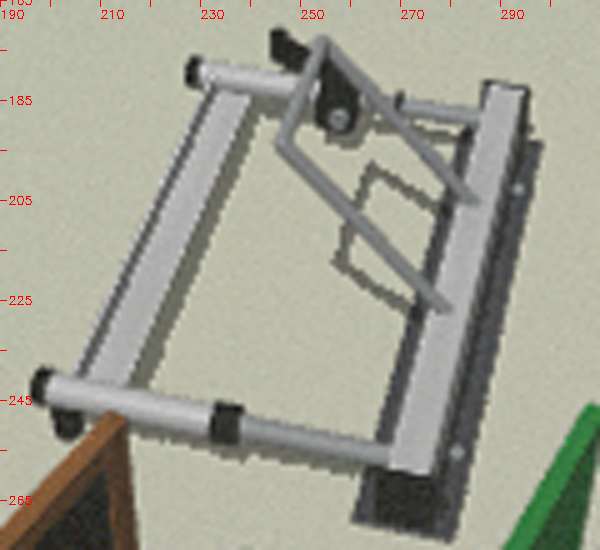

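View pics/ss.png

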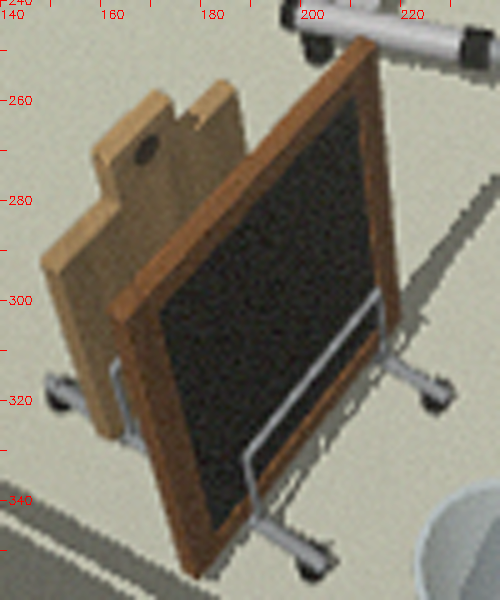

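The crops show these features:
- **Top crop, original pixels:** rest bar ends at (237,193) and (264,187), ring at (290,193), clamp around (287,182), and lever tip at (296,164).
- **Side crop, original pixels:** slate corners at about (163,303), (214,248), (179,355) and (220,304). It's the brown-framed panel on the near slot, so the choice is confirmed.

Now the pose fits.

```bash
cat > geo.py <<'E'
import numpy as np, cv2
from scipy.optimize import least_squares
from plant import calibration
C={n:calibration(n) for n in("side","top")}
def proj(n,X):
    c=C[n];X=np.atleast_2d(X);p=X@np.array(c["R"]).T+c["t"];u=p[:,:2]/p[:,2:]
    u=u*(1+c["k1"]*(u**2).sum(1,keepdims=True))
    return u*[c["fx"],c["fy"]]+[c["cx"],c["cy"]]
def easel(p,X): # p=x,y,yaw
    c,s=np.cos(p[2]),np.sin(p[2]);X=np.atleast_2d(X)
    return X@np.array([[c,s,0],[-s,c,0],[0,0,1]])+[p[0],p[1],0]
def slate(p,X): # x,y,yaw,lean of bottom centre z=p4
    c,s=np.cos(p[3]),np.sin(p[3]);X=np.atleast_2d(X)
    return easel(p,X@np.array([[c,0,-s],[0,1,0],[s,0,c]])+[0,0,p[4]])
E
cat > fit.py <<'E'
from geo import *
for n in C: print(n,"cam",-np.array(C[n]["R"]).T@C[n]["t"])
T=dict(r1=(236.9,193.3),r2=(264,187.1),b1=(243.3,221.4),b2=(268.6,215.7),ring=(289.7,192.6),clamp=(287.1,185.7),tip=(296,164.5))
S=dict(r1=(246.6,193.6),r2=(254.6,173.4),b1=(279,226.6),b2=(284.4,204.6),ring=(269.8,185.4))
def pts(p): 
    return dict(r1=(-.03,.05,.165),r2=(-.03,-.05,.165),b1=(-.135,.05,.056),b2=(-.135,-.05,.056),ring=(p[3],-.155,.036),clamp=(p[3]+p[4],-.155,.053),tip=(p[3]+p[4]+.02+.06*np.cos(p[5]),-.172-.06*np.sin(p[5]),.048))
def f(p):
    P=pts(p);r=[]
    for n,D in(("top",T),("side",S)):
        for k in D: r.append(proj(n,easel(p,P[k]))[0]-D[k])
    return np.array(r)
z=least_squares(lambda p:f(p).ravel(),[.35,-.05,.2,-.12,.03,.5],loss="soft_l1",x_scale=.05)
print("easel x,y,yaw",z.x.round(4),"leg~",(z.x[3]+z.x[4]+.09).round(4));print(f(z.x).round(1).tolist())
np.save("easel.npy",z.x)
# slate: front face corners (x=-h)
h=.005
Q=[((-h,.08,.22),"side",(163,302.6)),((-h,-.08,.22),"side",(214.4,248)),((-h,.08,0),"side",(179.4,355.4)),((-h,-.08,0),"side",(219.6,304.4)),((0,.08,.22),"top",(110,205.3)),((0,-.08,.22),"top",(170,210))]
g=lambda p:np.array([proj(n,slate([*p[:4],.016],X))[0]-u for X,n,u in Q])
y=least_squares(lambda p:g(p).ravel(),[.3,.35,0,0],x_scale=.05)
print("slate",y.x.round(4));print(g(y.x).round(1).tolist());np.save("slate.npy",y.x)
print("top centre",slate([*y.x,.016],(0,0,.22)))
E
python3 fit.py
python3 - <<'E'
import cv2,numpy as np
from geo import *
e=np.load("easel.npy");s=[*np.load("slate.npy"),.016]
L=[(a,(i,j,k),(i2,j2,k2)) for a in[0] for i in(-.005,.005) for j in(-.08,.08) for k in(0,.22) for i2 in(-.005,.005) for j2 in(-.08,.08) for k2 in(0,.22) if sum((i!=i2,j!=j2,k!=k2))==1]
out=[]
for n,(x0,y0,w,hh) in (("side",(140,160,160,200)),("top",(100,150,210,100))):
    im=cv2.imread(f"raw_{n[0]}.png");f=3
    c=cv2.convertScaleAbs(cv2.resize(im[y0:y0+hh,x0:x0+w],None,fx=f,fy=f,interpolation=cv2.INTER_CUBIC),alpha=1.4)
    def ln(A,B,col):
        p=(proj(n,np.vstack([A,B]))-[x0,y0]+.5)*f; cv2.line(c,*[tuple(map(int,q)) for q in p],col,1,cv2.LINE_AA)
    for _,a,b in L: ln(slate(s,a),slate(s,b),(0,255,255))
    l=e[3]+e[4]+.09
    E=lambda *q:easel(e,q)
    ln(E(-.03,-.05,.165),E(-.03,.05,.165),(0,0,255))
    for q in(-.155,.155): ln(E(-.135,q,.036),E(l,q,.036),(255,0,0))
    ln(E(-.09+l,-.171,.053),E(-.09+l,-.133,.053),(0,255,0));ln(E(-.062+l,-.171,.053),E(-.062+l,-.133,.053),(0,255,0))
    ln(E(e[3],-.165,.036),E(e[3],-.145,.036),(0,0,255))
    out.append(c)
H=600;a,b=out;cv2.imwrite("pics/ov.png",a[:,:]);cv2.imwrite("pics/ovt.png",b)
E
```

```text
side cam [0.14281039 0.67412151 0.82100712]
top cam [ 0.3877432  -0.04469934  1.41698879]
easel x,y,yaw [ 0.5274 -0.0454  0.2195 -0.0637  0.0276  0.5538] leg~ 0.0539
[[-1.0, -0.6], [-0.9, -0.5], [-0.6, -0.0], [-0.7, -0.1], [-0.4, -0.5], [1.1, -0.7], [-0.2, 0.5], [0.1, -0.5], [0.1, -0.6], [1.1, -0.7], [1.2, -0.3], [0.4, 0.3]]
slate [ 0.4413  0.3383 -0.1024  0.0008]
[[2.7, -1.5], [1.9, -1.6], [0.9, -1.5], [1.6, -2.4], [-1.1, -2.7], [-13.2, -2.7]]
top centre [[0.44146321 0.33824959 0.23599993]]
```

View pics/ov.png

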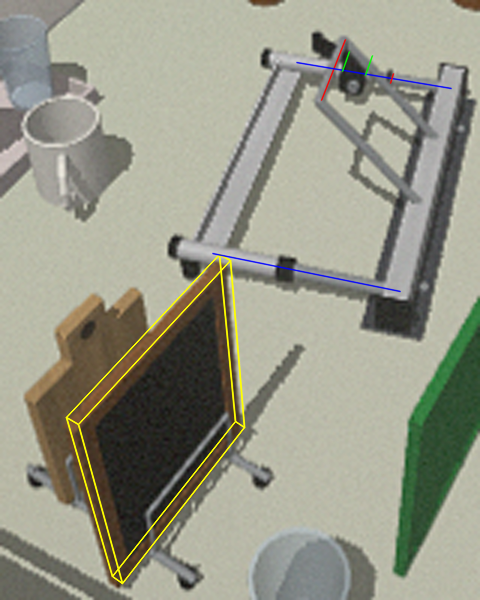

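View pics/ovt.png

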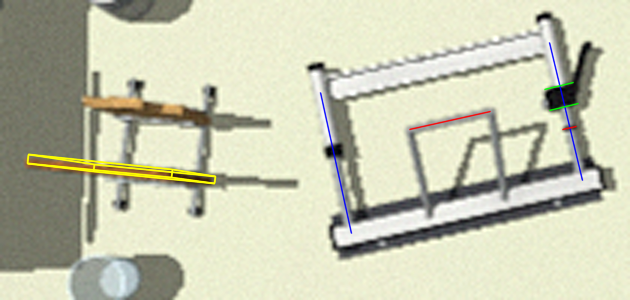

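```bash
sed -i 's/,((0,-.08,.22),"top",(170,210))\]/]/; s/x_scale=.05)$/x_scale=.05,loss="soft_l1")/' fit.py; python3 fit.py | tail -3
cat > st.py <<'E'
from plant import telemetry
from scipy.spatial.transform import Rotation as Ro
import numpy as np
o=telemetry.get_obs();R=Ro.from_rotvec(o["eef_rot"]).as_matrix()
print("t",o["time_s"],"pos",o["position"].round(4),"q",o["joint_pos"].round(3),"F",o["contact_force"].round(2),"open",round(o["opening"]*.0854,4))
print("tool cols\n",R.round(3))
def rel(target,yawz=None):
    "shift in tool axes to a world TCP target, after turning jaw z (mod 180) to yawz"
    cur=np.arctan2(R[1,2],R[0,2])
    print("jaw azimuth deg",np.degrees(cur).round(2))
    if yawz is not None:
        # turn + about tool x (down) = clockwise seen from above -> azimuth decreases
        d=np.degrees(cur-yawz);print("turn deg options",((d+90)%180-90).round(2))
    print("shift tool axes",(R.T@(np.array(target)-o["position"])).round(4))
E
python3 - <<'E'
import sys;sys.path.insert(0,".")
from st import *
rel((.4415,.338,.35),-.10)
rel((.45,-.3,.35))
E
```

```text
t 0.2 pos [ 0.1516 -0.5544  0.3034] q [-1.425  0.276  1.506  0.     1.361 -0.121] F [-0.47  0.18 -0.15] open 0.0856
tool cols
 [[-0.     0.965  0.264]
 [ 0.001  0.264 -0.965]
 [-1.     0.    -0.001]]
jaw azimuth deg -74.72
turn deg options -68.99
shift tool axes [-0.0457  0.515  -0.7845]
jaw azimuth deg -74.72
shift tool axes [-0.0464  0.355  -0.1668]  File "fit.py", line 12
    z=least_squares(lambda p:f(p).ravel(),[.35,-.05,.2,-.12,.03,.5],loss="soft_l1",x_scale=.05,loss="soft_l1")
                                                                                               ^^^^^^^^^^^^^^
SyntaxError: keyword argument repeated: loss
```

```bash
sed -i '12s/,loss="soft_l1")$/)/' fit.py; python3 fit.py | tail -3
```

```text
slate [ 0.4414  0.3432 -0.1004  0.0071]
[[0.5, 0.3], [0.2, -0.4], [-0.4, 0.4], [0.5, -1.0], [-2.5, -3.1]]
top centre [[0.44291537 0.34299836 0.2359944 ]]
```

Request:
{"name": "move_arm", "arguments": {
  "xyz": [
    [-0.008, 0.046, -0.021],
    [-0.008, 0.046, -0.021],
    [-0.008, 0.046, -0.021],
    [-0.008, 0.046, -0.021],
    [-0.008, 0.046, -0.021],
    [-0.008, 0.046, -0.021],
    [-0.008, 0.046, -0.021],
    [-0.008, 0.046, -0.021]
  ],
  "turn": [0, 0, 0, 0, 0, 0, 0, 0],
  "hand": [0.085, 0.085, 0.085, 0.085, 0.085, 0.085, 0.085, 0.085]
}}

```text
time_s: 1.2
position: [0.4692, -0.291, 0.3669]
eef_rot: [1.018, 1.323, -1.016]
contact_force: [-0.2, -1.2, -0.6]
opening: 0.997
```

Run:
```python
import cv2,numpy as np
from geo import *
t=cv2.imread("raw_t.png");f=6;x0,y0,w,h=100,180,110,50
c=cv2.convertScaleAbs(cv2.resize(t[y0:y0+h,x0:x0+w],None,fx=f,fy=f,interpolation=cv2.INTER_CUBIC),alpha=1.4)
s=[*np.load("slate.npy"),.016]
for X in [(i,j,.22) for i in(-.005,.005) for j in (-.08,.08)]:
    u=proj("top",slate(s,X))[0];print(X,u.round(1));cv2.circle(c,tuple(int(v) for v in (u-[x0,y0]+.5)*f),3,(0,255,255),-1)
for i in range(0,w,10): cv2.putText(c,str(x0+i),(i*f,10),0,.35,(0,0,255),1)
for i in range(0,h,10): cv2.putText(c,str(y0+i),(0,i*f+4),0,.35,(0,0,255),1)
cv2.imwrite("pics/tsl.png",c)
```

```text
(-0.005, -0.08, 0.22) [155.2 208.4]
(-0.005, 0.08, 0.22) [107.3 203.7]
(0.005, -0.08, 0.22) [155.6 205.4]
(0.005, 0.08, 0.22) [107.7 200.8]
```

View pics/tsl.png

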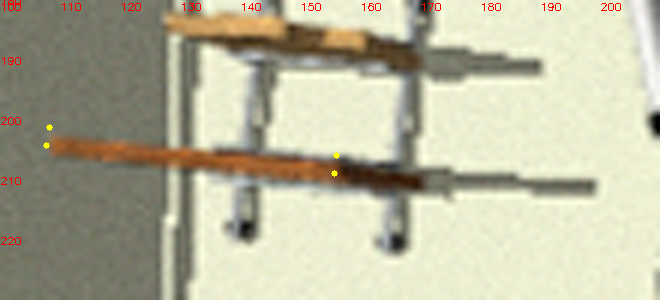

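The slate's top edge in the top view runs from (108.5,204.4) to (156,208.3), so I'll refit with both ends.

```bash
sed -i 's/"top",(110,205.3))/"top",(108.5,204.2)),((0,-.08,.22),"top",(156,208.2))/' fit.py; python3 fit.py|tail -3; sed -i 's/Q=\[((-h,.08,.22)/Q=[((h,.08,.22)/' fit.py;python3 fit.py|tail -3
python3 - <<'E'
import sys;sys.path.insert(0,".")
from st import *
rel((.44,.341,.35),-.09)
E
```

```text
slate [ 0.4412  0.3431 -0.106   0.0049]
[[0.7, 0.3], [0.6, -0.2], [-0.4, 0.3], [0.7, -0.9], [-1.0, -1.9], [-0.6, -1.0]]
top centre [[0.442289   0.3429415  0.23599736]]
slate [ 0.4419  0.3427 -0.0745 -0.0188]
[[-0.4, -0.6], [1.4, 0.0], [0.3, 0.6], [-0.2, -1.6], [-1.1, 0.2], [-0.5, -0.4]]
top centre [[0.43782999 0.34300941 0.23596127]]
t 1.2 pos [ 0.4692 -0.291   0.3669] q [-0.682  0.214  1.436  0.002  1.495  0.63 ] F [-0.17 -1.19 -0.61] open 0.0851
tool cols
 [[-0.001  0.967  0.256]
 [ 0.003  0.256 -0.967]
 [-1.    -0.    -0.003]]
jaw azimuth deg -75.18
turn deg options -70.03
shift tool axes [ 0.0188  0.1334 -0.6184]
```

Request:
{"name": "move_arm", "arguments": {
  "xyz": [
    [0, 0.013, -0.061],
    [0, 0.013, -0.061],
    [0, 0.013, -0.061],
    [0, 0.013, -0.061],
    [0, 0.013, -0.061],
    [0, 0.013, -0.061],
    [0, 0.013, -0.061],
    [0, 0.013, -0.061],
    [0, 0.013, -0.061],
    [0, 0.013, -0.061]
  ],
  "turn": [0, 0, 0, 0, 0, 0, 0, 0, 0, 0],
  "hand": [0.085, 0.085, 0.085, 0.085, 0.085, 0.085, 0.085, 0.085, 0.085, 0.085]
}}

```text
time_s: 2.45
position: [0.4402, 0.3339, 0.368]
eef_rot: [1.022, 1.318, -1.013]
contact_force: [0.9, 0.4, 0.6]
opening: 0.994
```

Request:
{"name": "move_arm", "arguments": {
  "xyz": [
    [0, 0, 0],
    [0, 0, 0],
    [0, 0, 0],
    [0, 0, 0],
    [0, 0, 0],
    [0, 0, 0],
    [0, 0, 0]
  ],
  "turn": [-10, -10, -10, -10, -10, -10, -10],
  "hand": [0.085, 0.085, 0.085, 0.085, 0.085, 0.085, 0.085]
}}

```text
time_s: 3.32
position: [0.4379, 0.3399, 0.3649]
eef_rot: [0.034, 1.571, -0.031]
contact_force: [-0.0, 0.6, -0.2]
opening: 0.998
```

Run:
```python
import sys;sys.path.insert(0,".")
from st import *
rel((.44,.343,.275),-.09)
```

```text
t 3.325 pos [0.4379 0.3399 0.3649] q [0.533 0.216 1.438 0.002 1.487 0.575] F [-0.02  0.62 -0.22] open 0.0852
tool cols
 [[-0.     0.042  0.999]
 [ 0.002  0.999 -0.042]
 [-1.     0.002 -0.   ]]
jaw azimuth deg -2.39
turn deg options 2.77
shift tool axes [0.0899 0.003  0.002 ]
```

Request:
{"name": "move_arm", "arguments": {
  "xyz": [
    [0, 0.003, 0.002],
    [0.03, 0, 0],
    [0.03, 0, 0],
    [0.02, 0, 0],
    [0.01, 0, 0]
  ],
  "turn": [2.8, 0, 0, 0, 0],
  "hand": [0.085, 0.085, 0.085, 0.085, 0.085]
}}

```text
time_s: 3.95
position: [0.4402, 0.3432, 0.2728]
eef_rot: [0.074, 1.569, -0.069]
contact_force: [0.0, 0.5, -0.1]
opening: 0.991
```

Run:
```python
import sys;sys.path.insert(0,".")
from st import *
rel((.44,.343,.275),-.09)
from plant import snapshot
import cv2
c=[]
for n,(x,y,w,h) in (("side",(130,160,130,200)),("top",(90,150,130,100))):
    c.append(cv2.convertScaleAbs(cv2.resize(snapshot(n)[y:y+h,x:x+w],None,fx=3,fy=3,interpolation=cv2.INTER_CUBIC),alpha=1.3))
import numpy as np
b=np.zeros((600,390,3),np.uint8);b[:300]=c[1]
cv2.imwrite("pics/g1.png",np.hstack([c[0],b]))
```

```text
t 3.95 pos [0.4402 0.3432 0.2728] q [0.536 0.269 1.594 0.002 1.276 0.627] F [ 0.    0.51 -0.08] open 0.0847
tool cols
 [[ 0.001  0.091  0.996]
 [ 0.003  0.996 -0.091]
 [-1.     0.003  0.001]]
jaw azimuth deg -5.21
turn deg options -0.05
shift tool axes [-0.0022 -0.0002 -0.0002]
```

View pics/g1.png

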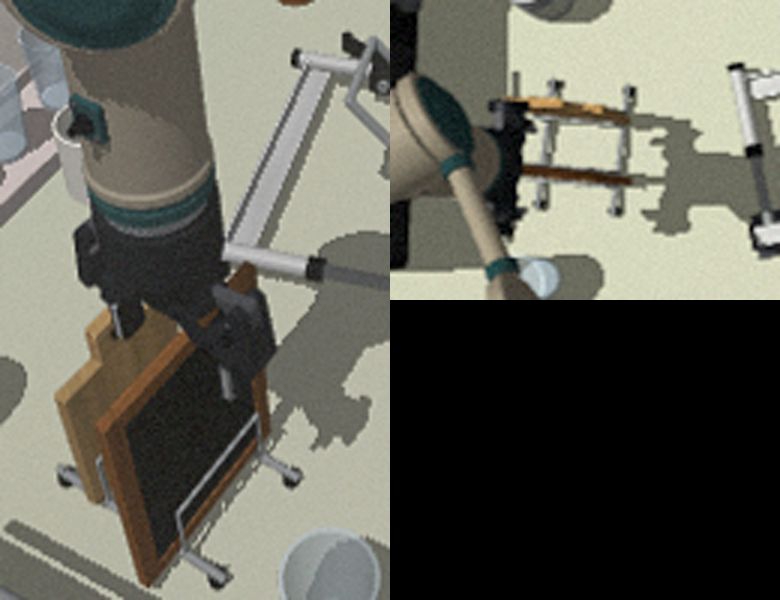

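The jaws straddle the slate's top. The front fingertip is at side pixel (206,292). I'll check the y centring by projecting it.

Run:
```python
from geo import *
for z in(.2,.21,.22):print(proj("side",[(.44-.045,.343+.004,z),(.44-.045,.323,z),(.44,.343,.236),(.4405,.423,.236),(.44,.263,.236)]).round(1).tolist())
```

```text
[[209.3, 293.0], [215.4, 284.1], [190.2, 272.7], [165.9, 304.0], [210.8, 245.7]]
[[209.0, 290.2], [215.1, 281.2], [190.2, 272.7], [165.9, 304.0], [210.8, 245.7]]
[[208.6, 287.3], [214.8, 278.4], [190.2, 272.7], [165.9, 304.0], [210.8, 245.7]]
```

Consistent and centred, so I'll grip and lift.

Request:
{"name": "move_arm", "arguments": {
  "xyz": [
    [0, 0, 0],
    [0, 0, 0],
    [0, 0, 0],
    [0, 0, 0],
    [0, 0, 0],
    [0, 0, 0]
  ],
  "turn": [0, 0, 0, 0, 0, 0],
  "hand": [0.04, 0, 0, 0, 0, 0],
  "squeeze": 50
}}

```text
time_s: 4.8
position: [0.4409, 0.3439, 0.2759]
eef_rot: [0.076, 1.566, -0.067]
contact_force: [0.1, -0.6, -0.4]
opening: 0.106
```

Request:
{"name": "move_arm", "arguments": {
  "xyz": [
    [-0.01, 0, 0],
    [-0.025, 0, 0],
    [-0.03, 0, 0],
    [-0.03, 0, 0],
    [-0.03, 0, 0],
    [-0.015, 0, 0],
    [0, 0, 0]
  ],
  "turn": [0, 0, 0, 0, 0, 0, 0],
  "hand": [0, 0, 0, 0, 0, 0, 0]
}}

```text
time_s: 5.68
position: [0.4399, 0.3421, 0.4166]
eef_rot: [0.071, 1.572, -0.072]
contact_force: [0.3, -0.0, -4.6]
opening: 0.112
```

Run:
```python
import sys;sys.path.insert(0,".")
from st import *
from geo import *
e=np.load("easel.npy")[:3]
L=.0539
# lip x unknown ~ rest contact geometry: at leg .056 lean 33
for lean,leg in((33,.056),(16,0)):
    a=np.radians(lean); print("lip x-leg est",-.03+.005/np.cos(a)+.135*np.tan(a)+.01/np.cos(a)-leg)
# ledge lip from top image: outer ledge edge px 
for lx in(.06,.07,.08,.09): print(lx,proj("top",easel(e,[(lx,-.1,.044),(lx,.1,.044)])).round(1).tolist(),proj("side",easel(e,[(lx,-.1,.044),(lx,.1,.044)])).round(1).tolist())
rel((.5,0,.41),e[2])
```

```text
t 5.675 pos [0.4399 0.3421 0.4166] q [5.360e-01 2.090e-01 1.324e+00 1.000e-03 1.612e+00 6.270e-01] F [ 0.32 -0.03 -4.65] open 0.0096
tool cols
 [[-0.003  0.091  0.996]
 [-0.001  0.996 -0.091]
 [-1.    -0.001 -0.003]]
lip x-leg est 0.019555474474203145
lip x-leg est 0.024315118615363108
0.06 [[268.9, 164.7], [219.6, 175.7]] [[232.4, 188.0], [214.1, 228.6]]
0.07 [[268.4, 162.3], [219.0, 173.2]] [[229.6, 187.5], [211.0, 228.0]]
0.08 [[267.8, 159.9], [218.5, 170.8]] [[226.9, 187.0], [207.9, 227.4]]
0.09 [[267.2, 157.4], [217.9, 168.4]] [[224.2, 186.6], [204.8, 226.9]]
jaw azimuth deg -5.23
turn deg options -17.8
shift tool axes [ 0.0067 -0.3352  0.0911]
```

The slate is lifted (about 4.3 N). Next I'll carry it high over the foot and turn it to the easel's yaw.

Run:
```python
import sys;sys.path.insert(0,".")
from st import *
from geo import *
e=np.load("easel.npy")[:3]
p=easel(e,(.052,.003,.45))[0];print(p);rel(p,e[2])
```

```text
t 5.675 pos [0.4399 0.3421 0.4166] q [5.360e-01 2.090e-01 1.324e+00 1.000e-03 1.612e+00 6.270e-01] F [ 0.32 -0.03 -4.65] open 0.0096
tool cols
 [[-0.003  0.091  0.996]
 [-0.001  0.996 -0.091]
 [-1.    -0.001 -0.003]]
[ 0.57754341 -0.03113     0.45      ]
jaw azimuth deg -5.23
turn deg options -17.8
shift tool axes [-0.0335 -0.3592  0.171 ]
```

Request:
{"name": "move_arm", "arguments": {
  "xyz": [
    [-0.012, 0, 0],
    [-0.024, 0, 0],
    [0, 0, 0],
    [0, 0, 0]
  ],
  "turn": [0, 0, -8.9, -8.9],
  "hand": [0, 0, 0, 0]
}}

```text
time_s: 6.18
position: [0.4393, 0.3417, 0.4504]
eef_rot: [-0.183, 1.574, 0.177]
contact_force: [-0.7, -0.7, -4.3]
opening: 0.112
```

Run:
```python
import sys;sys.path.insert(0,".")
from st import *
from geo import *
e=np.load("easel.npy")[:3]
p=easel(e,(.052,.003,.45))[0];rel(p,e[2])
```

```text
t 6.175 pos [0.4393 0.3417 0.4504] q [5.360e-01 2.080e-01 1.245e+00 1.000e-03 1.700e+00 3.070e-01] F [-0.71 -0.67 -4.3 ] open 0.0095
tool cols
 [[-0.01  -0.227  0.974]
 [-0.005  0.974  0.227]
 [-1.    -0.003 -0.011]]
jaw azimuth deg 13.11
turn deg options 0.54
shift tool axes [ 0.001  -0.3945  0.05  ]
```

Request:
{"name": "move_arm", "arguments": {
  "xyz": [
    [0, -0.02, 0.003],
    [0, -0.05, 0.006],
    [0, -0.05, 0.006],
    [0, -0.05, 0.006],
    [0, -0.05, 0.006],
    [0, -0.05, 0.006],
    [0, -0.05, 0.007],
    [0, -0.05, 0.007],
    [0, -0.025, 0.003],
    [0, 0, 0]
  ],
  "turn": [0.5, 0, 0, 0, 0, 0, 0, 0, 0, 0],
  "hand": [0, 0, 0, 0, 0, 0, 0, 0, 0, 0]
}}

```text
time_s: 7.42
position: [0.5742, -0.0565, 0.4459]
eef_rot: [-0.161, 1.588, 0.142]
contact_force: [-0.7, 0.5, -4.1]
opening: 0.112
```

Run:
```python
import sys;sys.path.insert(0,".")
from st import *
from geo import *
e=np.load("easel.npy")[:3]
p=easel(e,(.052,.003,.32))[0];rel(p,e[2])
```

```text
t 7.425 pos [ 0.5742 -0.0565  0.4459] q [-0.209  0.246  1.205 -0.018  1.708 -0.404] F [-0.7   0.54 -4.08] open 0.0095
tool cols
 [[-0.022 -0.191  0.981]
 [-0.014  0.982  0.191]
 [-1.    -0.01  -0.024]]
jaw azimuth deg 11.0
turn deg options -1.57
shift tool axes [0.1254 0.0255 0.0111]
```

```bash
cat > bot.py <<'E'
import sys
from st import *
from geo import *
e=np.load("easel.npy")[:3]
def bot(ex,ey,bz):
    p=easel(e,(ex,ey,bz))[0]-.26*R[:,0]
    rel(p,e[2])
    c,s=np.cos(e[2]),np.sin(e[2])
    M=np.array([[c,s,0],[-s,c,0],[0,0,1]])
    f=lambda w:(M@(np.array(w)-[e[0],e[1],0])).round(4)
    print("bottom now, easel frame",f(o["position"]+.26*R[:,0]),"tcp",f(o["position"]),"Feasel",(M@o["contact_force"]).round(2))
if __name__=="__main__": bot(*map(float,sys.argv[1:]))
E
python3 bot.py .052 .003 .06
```

```text
t 7.425 pos [ 0.5742 -0.0565  0.4459] q [-0.209  0.246  1.205 -0.018  1.708 -0.404] F [-0.7   0.54 -4.08] open 0.0095
tool cols
 [[-0.022 -0.191  0.981]
 [-0.014  0.982  0.191]
 [-1.    -0.01  -0.024]]
jaw azimuth deg 11.0
turn deg options -1.57
shift tool axes [0.1254 0.028  0.0173]
bottom now, easel frame [ 0.037  -0.0234  0.186 ] tcp [ 0.0433 -0.0211  0.4459] Feasel [-0.56  0.68 -4.08]
```

Request:
{"name": "move_arm", "arguments": {
  "xyz": [
    [0, 0.014, 0.009],
    [0, 0.014, 0.009],
    [0.02, 0, 0],
    [0.03, 0, 0],
    [0.03, 0, 0],
    [0.03, 0, 0],
    [0.015, 0, 0],
    [0, 0, 0]
  ],
  "turn": [-1.5, 0, 0, 0, 0, 0, 0, 0],
  "hand": [0, 0, 0, 0, 0, 0, 0, 0]
}}

```text
time_s: 8.43
position: [0.5841, -0.0103, 0.3185]
eef_rot: [-0.187, 1.582, 0.178]
contact_force: [0.0, 0.4, -3.6]
opening: 0.103
```

```bash
python3 bot.py .052 .003 .034
cat > pic.py <<'E'
import sys,cv2,numpy as np
from plant import snapshot
def mk(n,x,y,w,h,f):
    c=cv2.convertScaleAbs(cv2.resize(snapshot(n)[y:y+h,x:x+w],None,fx=f,fy=f,interpolation=cv2.INTER_CUBIC),alpha=1.4)
    for i in range(0,w,10): cv2.putText(c,str(x+i),(i*f,10),0,.35,(0,0,255),1)
    for i in range(0,h,10): cv2.putText(c,str(y+i),(0,i*f+4),0,.35,(0,0,255),1)
    return c
a=sys.argv;cv2.imwrite(a[1],mk(a[2],*map(int,a[3:8])))
E
python3 pic.py pics/p1.png side 180 140 130 120 5
```

```text
t 8.425 pos [ 0.5841 -0.0103  0.3185] q [-0.132  0.29   1.448 -0.01   1.42  -0.362] F [ 0.05  0.39 -3.6 ] open 0.0088
tool cols
 [[-0.018 -0.23   0.973]
 [-0.008  0.973  0.23 ]
 [-1.    -0.004 -0.02 ]]
jaw azimuth deg 13.29
turn deg options 0.72
shift tool axes [ 0.0247 -0.0177 -0.0055]
bottom now, easel frame [0.0578 0.0209 0.0585] tcp [0.0629 0.0219 0.3185] Feasel [ 0.13  0.37 -3.6 ]
```

View pics/p1.png

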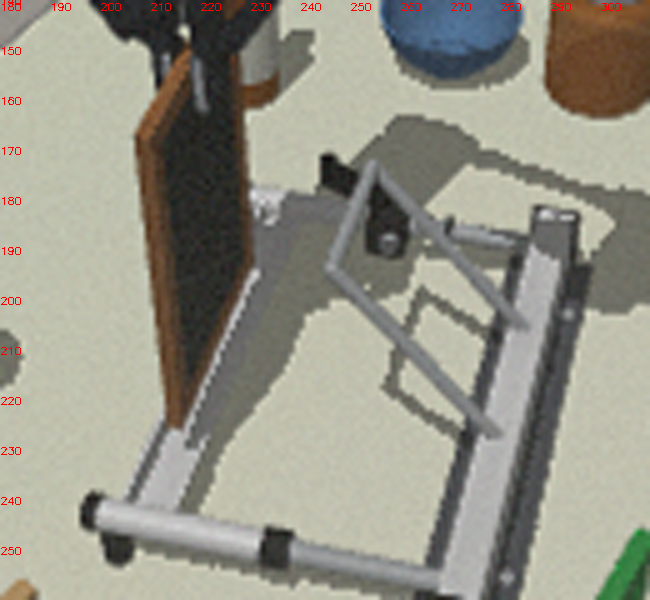

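The slate hangs above the ledge with its bottom edge from (216,225) to (230,194). I'll check where that should be and correct.

Run:
```python
from geo import *
e=np.load("easel.npy")[:3]
for x in(.0528,.0478,.0428):print(x,proj("side",easel(e,[(x,.101,.0585),(x,-.059,.0585)])).round(1).tolist())
for lx in (.06,.065,.07):print("lip inner top",lx,proj("side",easel(e,[(lx,.12,.044),(lx,-.12,.044)])).round(1).tolist())
for lx in (.033,.038,.043):print("floor rear",lx,proj("side",easel(e,[(lx,.12,.03),(lx,-.12,.03)])).round(1).tolist())
```

```text
0.0528 [[216.0, 226.0], [230.9, 192.6]]
0.0478 [[217.6, 226.3], [232.4, 192.8]]
0.0428 [[219.1, 226.6], [233.8, 193.1]]
lip inner top 0.06 [[212.0, 233.3], [234.0, 184.4]]
lip inner top 0.065 [[210.4, 233.0], [232.6, 184.2]]
lip inner top 0.07 [[208.9, 232.7], [231.3, 184.0]]
floor rear 0.033 [[220.8, 238.1], [241.4, 188.7]]
floor rear 0.038 [[219.2, 237.8], [240.1, 188.5]]
floor rear 0.043 [[217.6, 237.5], [238.7, 188.2]]
```

Request:
{"name": "move_arm", "arguments": {
  "xyz": [
    [0, -0.008, -0.003],
    [0, -0.008, -0.003],
    [0, 0, 0]
  ],
  "turn": [0.7, 0, 0],
  "hand": [0, 0, 0]
}}

```text
time_s: 8.85
position: [0.5835, -0.0288, 0.323]
eef_rot: [-0.179, 1.575, 0.165]
contact_force: [-0.2, 0.1, -4.8]
opening: 0.103
```

```bash
python3 bot.py .052 .003 .034
```

```text
t 8.85 pos [ 0.5835 -0.0288  0.323 ] q [-0.163  0.285  1.445 -0.011  1.42  -0.38 ] F [-0.21  0.13 -4.78] open 0.0088
tool cols
 [[-0.01  -0.217  0.976]
 [-0.01   0.976  0.217]
 [-1.    -0.007 -0.012]]
jaw azimuth deg 12.53
turn deg options -0.04
shift tool axes [ 0.029   0.0011 -0.0029]
bottom now, easel frame [0.0552 0.0021 0.063 ] tcp [0.0584 0.004  0.323 ] Feasel [-0.18  0.18 -4.78]
```

Aligned: bottom at easel x 0.055, with the floor at about 0.042 to 0.069. I'll lower until contact.

Request:
{"name": "move_arm", "arguments": {
  "xyz": [
    [0.012, 0.001, -0.001],
    [0.01, 0, 0],
    [0.006, 0, 0],
    [0.004, 0, 0],
    [0.003, 0, 0]
  ],
  "turn": [0, 0, 0, 0, 0],
  "hand": [0, 0, 0, 0, 0]
}}

```text
time_s: 9.48
position: [0.5827, -0.0295, 0.29]
eef_rot: [-0.18, 1.57, 0.162]
contact_force: [-3.3, 0.5, 19.4]
opening: 0.107
```

```bash
python3 bot.py .052 .003 .03
```

```text
t 9.475 pos [ 0.5827 -0.0295  0.29  ] q [-0.164  0.299  1.507 -0.013  1.339 -0.378] F [-3.3   0.53 19.44] open 0.0092
tool cols
 [[-0.005 -0.216  0.976]
 [-0.012  0.976  0.216]
 [-1.    -0.01  -0.008]]
jaw azimuth deg 12.47
turn deg options -0.1
shift tool axes [ 0.      0.0022 -0.0034]
bottom now, easel frame [0.0554 0.0008 0.03  ] tcp [0.0574 0.0034 0.29  ] Feasel [-3.11  1.23 19.44]
```

On the floor (19 N). I'll ease off, open a little, then walk the slate back so it leans.

Request:
{"name": "move_arm", "arguments": {
  "xyz": [
    [-0.002, 0, 0],
    [0, 0, -0.004],
    [0, 0, -0.008],
    [0.001, 0, -0.008],
    [0.001, 0, -0.008],
    [0.001, 0, -0.008]
  ],
  "turn": [0, 0, 0, 0, 0, 0],
  "hand": [0.01, 0.025, 0.036, 0.036, 0.036, 0.036]
}}

```text
time_s: 10.22
position: [0.5464, -0.0377, 0.2908]
eef_rot: [-0.181, 1.566, 0.162]
contact_force: [-0.2, -0.4, -0.3]
opening: 0.422
```

```bash
python3 bot.py .052 .003 .03; python3 pic.py pics/p2.png side 180 130 130 120 5
```

```text
t 10.225 pos [ 0.5464 -0.0377  0.2908] q [-0.189  0.243  1.585 -0.013  1.312 -0.404] F [-0.2  -0.41 -0.33] open 0.036
tool cols
 [[-0.001 -0.217  0.976]
 [-0.012  0.976  0.217]
 [-1.    -0.012 -0.003]]
jaw azimuth deg 12.51
turn deg options -0.07
shift tool axes [0.0006 0.0028 0.0327]
bottom now, easel frame [0.0193 0.0003 0.0308] tcp [0.0201 0.0034 0.2908] Feasel [-0.29 -0.36 -0.33]
```

View pics/p2.png

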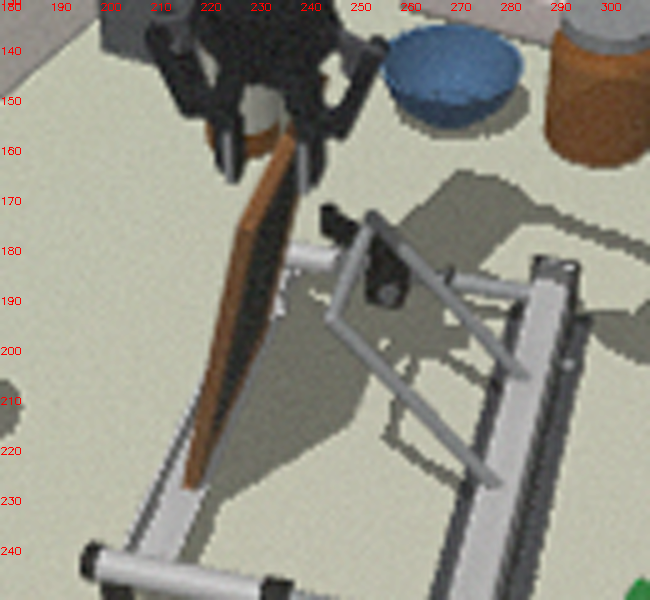

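The slate leans on the rear finger with its bottom on the ledge at (218,227). I'll continue back.

Request:
{"name": "move_arm", "arguments": {
  "xyz": [
    [0.001, 0, -0.008],
    [0.002, 0, -0.008],
    [0.002, 0, -0.008],
    [0.002, 0, -0.008],
    [0.002, 0, -0.007],
    [0.002, 0, -0.007],
    [0.002, 0, -0.006],
    [0.001, 0, -0.005],
    [0, 0, 0]
  ],
  "turn": [0, 0, 0, 0, 0, 0, 0, 0, 0],
  "hand": [0.04, 0.04, 0.04, 0.04, 0.044, 0.044, 0.044, 0.044, 0.044]
}}

```text
time_s: 11.4
position: [0.4849, -0.0513, 0.2759]
eef_rot: [-0.181, 1.569, 0.162]
contact_force: [0.2, 0.1, 0.2]
opening: 0.515
```

```bash
python3 bot.py .052 .003 .03; python3 pic.py pics/p3.png side 180 130 130 120 5
```

```text
t 11.4 pos [ 0.4849 -0.0513  0.2759] q [-0.24   0.164  1.728 -0.014  1.25  -0.454] F [0.16 0.12 0.21] open 0.044
tool cols
 [[-0.003 -0.216  0.976]
 [-0.013  0.976  0.216]
 [-1.    -0.012 -0.006]]
jaw azimuth deg 12.48
turn deg options -0.1
shift tool axes [-0.0147  0.0025  0.0963]
bottom now, easel frame [-0.0444  0.0005  0.0159] tcp [-0.0428  0.0035  0.2759] Feasel [0.18 0.08 0.21]
```

View pics/p3.png

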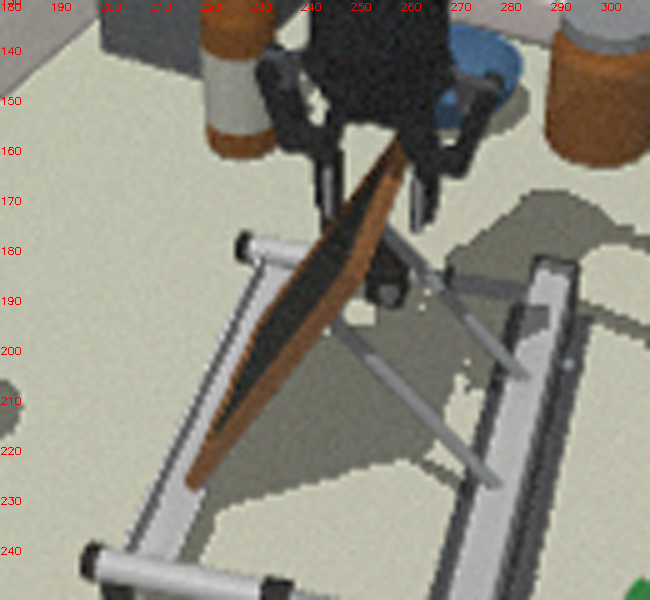

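The slate is now leaning on the rest bar, clear of the rear finger. That's 12 pictures viewed, so all further checks will be numeric. I'll open a bit, lift off, then measure the clamp and ring profiles.

Request:
{"name": "move_arm", "arguments": {
  "xyz": [
    [0, 0, 0.003],
    [-0.01, 0, 0.003],
    [-0.02, 0, 0],
    [-0.03, 0, 0],
    [-0.04, 0, 0],
    [-0.04, 0, 0],
    [0, 0, 0]
  ],
  "turn": [0, 0, 0, 0, 0, 0, 0],
  "hand": [0.055, 0.06, 0.06, 0.06, 0.06, 0.06, 0.06]
}}

```text
time_s: 12.32
position: [0.4946, -0.0477, 0.4237]
eef_rot: [-0.182, 1.563, 0.161]
contact_force: [0.7, -0.1, -0.1]
opening: 0.702
```

```bash
cat > prof.py <<'E'
import sys,cv2
from geo import *
from plant import snapshot
e=np.load("easel.npy")[:3]
xs=np.arange(-.125,.03,.002)
def prof(n,im,z,y=-.155):
    p=proj(n,easel(e,[(x,y,z) for x in xs])).astype(np.float32)
    return cv2.remap(cv2.cvtColor(im,cv2.COLOR_BGR2GRAY),p[None,:,0],p[None,:,1],cv2.INTER_LINEAR)[0]
if __name__=="__main__":
    ims={n:snapshot(n) for n in("side","top")}
    for n in ims: cv2.imwrite(f"last_{n}.png",ims[n])
    print("x mm   ",(xs*1000).astype(int).tolist())
    for n in ims:
        for z in(.036,.044):
            print(n,z,prof(n,ims[n],z).tolist())
            if "old" in sys.argv: print(" start",prof(n,cv2.imread(f"raw_{n[0]}.png"),z).tolist())
E
python3 prof.py old; python3 bot.py .052 .003 .03
python3 - <<'E'
import cv2,numpy as np
from geo import *
# slate corners check: brown mask extremes in the side picture
im=cv2.imread("last_side.png");h=cv2.cvtColor(im,cv2.COLOR_BGR2HSV)
m=cv2.inRange(h,(3,90,30),(18,255,200));m[:, :180]=0;m[:130]=0;m[250:]=0;m[:,285:]=0
n,l,s,c=cv2.connectedComponentsWithStats(m)
for i in range(1,n):
    if s[i,4]>60: print(s[i].tolist())
i=1+s[1:,4].argmax()
e=np.load("easel.npy")[:3]
for a in(24,26,28,30,32):
    t=np.radians(a)
    xr=-.03+.005/np.cos(t)+.135*np.tan(t)
    X=[(xr-z*np.sin(t)+d*np.cos(t),y,.03+z*np.cos(t)+d*np.sin(t)) for y in(.08,-.08) for z in(0,.22) for d in(0,.01)]
    print(a,"xr",round(xr,4),proj("side",easel(e,X)).round(0).tolist(), "top",proj("top",easel(e,X)).round(0).tolist()[2::4])
E
```

```text
x mm    [-125, -123, -121, -119, -117, -114, -112, -110, -108, -106, -104, -102, -100, -98, -96, -94, -92, -90, -88, -86, -84, -82, -80, -78, -76, -74, -72, -70, -68, -66, -64, -62, -60, -58, -56, -54, -52, -50, -48, -46, -44, -42, -40, -38, -36, -34, -32, -30, -28, -26, -24, -22, -20, -18, -16, -14, -12, -10, -8, -6, -4, -2, 0, 1, 3, 5, 7, 9, 11, 13, 15, 17, 19, 21, 23, 25, 27, 29]
side 0.036 [123, 125, 128, 110, 80, 68, 60, 61, 62, 63, 62, 59, 59, 60, 84, 108, 109, 109, 107, 106, 106, 105, 104, 106, 104, 84, 66, 62, 60, 61, 55, 47, 38, 32, 50, 67, 77, 85, 88, 89, 87, 74, 61, 58, 57, 61, 57, 40, 26, 20, 20, 24, 28, 32, 32, 32, 31, 32, 33, 33, 32, 42, 60, 62, 62, 63, 64, 64, 61, 57, 50, 38, 34, 36, 35, 34, 32, 30]
 start [125, 125, 127, 120, 110, 110, 110, 106, 104, 104, 103, 102, 104, 107, 107, 108, 111, 111, 108, 106, 104, 104, 106, 105, 106, 108, 109, 109, 108, 106, 96, 81, 60, 45, 69, 88, 89, 89, 89, 88, 88, 85, 80, 79, 79, 91, 90, 62, 42, 32, 31, 33, 34, 34, 33, 32, 34, 35, 33, 31, 30, 54, 97, 110, 111, 99, 91, 95, 98, 99, 105, 123, 133, 134, 133, 132, 134, 135]
side 0.044 [114,
[... 2785 characters left out ...]
222.0, 228.0], [219.0, 227.0], [253.0, 184.0], [250.0, 182.0], [236.0, 196.0], [234.0, 194.0], [265.0, 152.0], [263.0, 150.0]] top [[228.0, 200.0], [274.0, 190.0]]
28 xr 0.0474 [[220.0, 228.0], [217.0, 226.0], [253.0, 185.0], [250.0, 183.0], [234.0, 195.0], [232.0, 194.0], [266.0, 153.0], [263.0, 151.0]] top [[228.0, 201.0], [274.0, 190.0]]
30 xr 0.0537 [[218.0, 228.0], [216.0, 226.0], [253.0, 186.0], [250.0, 184.0], [233.0, 195.0], [230.0, 193.0], [266.0, 154.0], [263.0, 152.0]] top [[228.0, 201.0], [274.0, 191.0]]
32 xr 0.0603 [[216.0, 227.0], [214.0, 225.0], [253.0, 187.0], [250.0, 185.0], [231.0, 195.0], [228.0, 193.0], [266.0, 155.0], [263.0, 153.0]] top [[229.0, 201.0], [274.0, 191.0]]
```

The slate's mask fits a 28–29° lean, centred. The top view gives a gap of about 27 mm from clamp to ring: clamp_end at easel x ≈ -34, ring front at about -61. Now I'll turn the jaws across the tube.

Request:
{"name": "move_arm", "arguments": {
  "xyz": [
    [0, 0, 0],
    [0, 0, 0],
    [0, 0, 0],
    [0, 0, 0],
    [0, 0, 0],
    [0, 0, 0],
    [0, 0, 0],
    [0, 0, 0],
    [0, 0, 0],
    [0, 0, 0]
  ],
  "turn": [9, 9, 9, 9, 9, 9, 9, 9, 9, 9],
  "hand": [0.075, 0.075, 0.075, 0.075, 0.075, 0.075, 0.075, 0.075, 0.075, 0.075]
}}

```text
time_s: 13.68
position: [0.489, -0.046, 0.4037]
eef_rot: [1.067, 1.31, -1.112]
contact_force: [-0.3, 0.5, 0.2]
opening: 0.879
```

```bash
cat > tip.py <<'E'
import sys
from st import *
from geo import *
e=np.load("easel.npy")[:3]
c,s=np.cos(e[2]),np.sin(e[2]);M=np.array([[c,s,0],[-s,c,0],[0,0,1]])
a=list(map(float,sys.argv[1:])) # target of grasp point in easel frame
p=easel(e,a)[0]-.06*R[:,0]; rel(p,e[2]-np.pi/2)
print("grip point(60mm ahead) easel",(M@(o["position"]+.06*R[:,0]-[e[0],e[1],0])).round(4),"Feasel",(M@o["contact_force"]).round(2))
E
python3 tip.py .012 -.172 .2
```

```text
t 13.675 pos [ 0.489  -0.046   0.4037] q [-0.228  0.122  1.463 -0.012  1.592  1.175] F [-0.29  0.53  0.23] open 0.075
tool cols
 [[-0.037  0.985  0.166]
 [-0.004  0.166 -0.986]
 [-0.999 -0.037 -0.002]]
jaw azimuth deg -80.43
turn deg options -3.0
shift tool axes [0.141  0.0665 0.1774]
grip point(60mm ahead) easel [-0.0399  0.0081  0.3438] Feasel [-0.17  0.58  0.23]
```

Request:
{"name": "move_arm", "arguments": {
  "xyz": [
    [0, 0.017, 0.044],
    [0, 0.017, 0.044],
    [0, 0.017, 0.044],
    [0, 0.017, 0.044]
  ],
  "turn": [-3, 0, 0, 0],
  "hand": [0.075, 0.075, 0.075, 0.075]
}}

```text
time_s: 14.18
position: [0.5916, -0.2042, 0.3941]
eef_rot: [1.024, 1.347, -1.071]
contact_force: [0.6, 0.4, 0.2]
opening: 0.878
```

```bash
python3 tip.py .012 -.172 .2
```

```text
t 14.175 pos [ 0.5916 -0.2042  0.3941] q [-0.435  0.344  1.188 -0.018  1.653  0.909] F [0.58 0.42 0.21] open 0.075
tool cols
 [[-0.047  0.974  0.223]
 [ 0.002  0.224 -0.975]
 [-0.999 -0.045 -0.013]]
jaw azimuth deg -77.1
turn deg options 0.33
shift tool axes [ 0.1345 -0.0072  0.0054]
grip point(60mm ahead) easel [ 0.0253 -0.1682  0.3341] Feasel [0.65 0.28 0.21]
```

Request:
{"name": "move_arm", "arguments": {
  "xyz": [
    [0.02, -0.004, 0.003],
    [0.045, -0.003, 0.002],
    [0.055, 0, 0],
    [0.055, 0, 0],
    [0.04, 0, 0],
    [0.01, 0, 0]
  ],
  "turn": [0.3, 0, 0, 0, 0, 0],
  "hand": [0.075, 0.075, 0.075, 0.075, 0.075, 0.075]
}}

```text
time_s: 14.92
position: [0.5724, -0.2126, 0.1525]
eef_rot: [1.03, 1.358, -1.083]
contact_force: [-0.1, 0.1, -0.5]
opening: 0.874
```

```bash
python3 tip.py .012 -.172 .04
```

```text
t 14.925 pos [ 0.5724 -0.2126  0.1525] q [-0.46   0.467  1.604 -0.022  1.129  0.905] F [-0.06  0.05 -0.55] open 0.0747
tool cols
 [[-0.061  0.975  0.213]
 [ 0.008  0.214 -0.977]
 [-0.998 -0.058 -0.021]]
jaw azimuth deg -77.67
turn deg options -0.25
shift tool axes [0.0521 0.011  0.0014]
grip point(60mm ahead) easel [ 0.004  -0.1717  0.0926] Feasel [-0.04  0.07 -0.55]
```

Request:
{"name": "move_arm", "arguments": {
  "xyz": [
    [0, 0.007, 0],
    [0, 0.006, 0.001],
    [0.018, 0, 0],
    [0.018, 0, 0],
    [0.014, 0, 0]
  ],
  "turn": [0, 0, 0, 0, 0],
  "hand": [0.075, 0.075, 0.075, 0.075, 0.075]
}}

```text
time_s: 15.55
position: [0.5902, -0.2123, 0.1083]
eef_rot: [1.031, 1.341, -1.077]
contact_force: [-0.1, -0.0, 0.1]
opening: 0.876
```

```bash
python3 tip.py .012 -.172 .037;python3 - <<'E'
import sys;sys.path.insert(0,".")
from prof import *
im={n:snapshot(n) for n in("side","top")}
print((xs*1000).astype(int)[::1].tolist())
for n in im:
    for y,z in((.155,.044),(-.155,.044)): print(n,y,prof(n,im[n],z,y).tolist())
print("start +y side",prof("side",cv2.imread("raw_s.png"),.044,.155).tolist())
print("start +y top",prof("top",cv2.imread("raw_t.png"),.044,.155).tolist())
E
```

```text
t 15.55 pos [ 0.5902 -0.2123  0.1083] q [-0.448  0.527  1.623 -0.021  1.033  0.918] F [-0.06 -0.04  0.08] open 0.0748
tool cols
 [[-0.045  0.976  0.215]
 [ 0.001  0.215 -0.977]
 [-0.999 -0.044 -0.011]]
jaw azimuth deg -77.61
turn deg options -0.18
shift tool axes [ 0.0118 -0.0098 -0.0038]
grip point(60mm ahead) easel [ 0.0223 -0.1759  0.0483] Feasel [-0.06 -0.03  0.08]
[-125, -123, -121, -119, -117, -114, -112, -110, -108, -106, -104, -102, -100, -98, -96, -94, -92, -90, -88, -86, -84, -82, -80, -78, -76, -74, -72, -70, -68, -66, -64, -62, -60, -58, -56, -54, -52, -50, -48, -46, -44, -42, -40, -38, -36, -34, -32, -30, -28, -26, -24, -22, -20, -18, -16, -14, -12, -10, -8, -6, -4, -2, 0, 1, 3, 5, 7, 9, 11, 13, 15, 17, 19, 21, 23, 25, 27, 29]
side 0.155 [122, 124, 114, 99, 84, 80, 78, 79, 91, 100, 104, 104, 105, 109, 101, 96, 99, 104, 106, 106, 110, 103, 95, 100, 102, 104, 104, 107, 105, 96, 96, 101, 107, 105, 104, 109, 100, 94, 94, 101, 104, 103, 107, 107, 97, 100, 98, 82, 49, 36, 37, 36, 34, 31, 30, 37, 56, 105, 127, 128, 129, 128, 127, 128, 128, 127, 128, 130, 129, 128, 128, 128, 127
[... 1176 characters left out ...]
, 111, 100, 96, 101, 102, 105, 105, 111, 106, 99, 99, 101, 104, 105, 109, 107, 97, 96, 101, 106, 106, 107, 110, 102, 96, 97, 103, 105, 103, 106, 105, 97, 99, 97, 83, 53, 39, 36, 37, 37, 35, 32, 49, 91, 117, 128, 128, 129, 129, 127, 127, 128, 126, 127, 129, 130, 129, 128, 127, 125, 125, 127, 129, 129, 128]
start +y top [157, 141, 129, 124, 120, 120, 122, 125, 126, 124, 123, 121, 118, 116, 115, 116, 117, 118, 120, 123, 124, 123, 121, 118, 115, 115, 118, 120, 122, 123, 123, 121, 120, 119, 120, 121, 122, 122, 123, 123, 121, 119, 119, 122, 114, 91, 64, 34, 16, 14, 13, 13, 22, 46, 81, 126, 157, 168, 172, 169, 168, 169, 170, 171, 172, 172, 171, 171, 171, 170, 170, 171, 172, 172, 171, 170, 170, 168]
```

No contact, and the +y collar (edge at x ≈ -11) serves as an unobstructed leg gauge. I'll finish the descent, then ease the inner finger to the tube.

Request:
{"name": "move_arm", "arguments": {
  "xyz": [
    [0.006, -0.002, -0.001],
    [0.006, -0.002, 0],
    [0.001, 0, 0.002],
    [0, 0, 0.002],
    [0, 0, 0.002]
  ],
  "turn": [0, 0, 0, 0, 0],
  "hand": [0.075, 0.075, 0.075, 0.074, 0.072]
}}

```text
time_s: 16.27
position: [0.5862, -0.2177, 0.0952]
eef_rot: [1.032, 1.343, -1.077]
contact_force: [-1.0, 3.6, 0.1]
opening: 0.844
```

```bash
python3 tip.py -.02 -.172 .037
```

```text
t 16.275 pos [ 0.5862 -0.2177  0.0952] q [-0.459  0.54   1.64  -0.021  1.005  0.908] F [-0.97  3.6   0.12] open 0.0721
tool cols
 [[-0.046  0.976  0.214]
 [ 0.003  0.214 -0.977]
 [-0.999 -0.044 -0.013]]
jaw azimuth deg -77.64
turn deg options -0.22
shift tool axes [ 0.     -0.0372 -0.0081]
grip point(60mm ahead) easel [ 0.0171 -0.1802  0.0353] Feasel [-0.16  3.72  0.12]
```

Contact with the tube (3.7 N), exactly where expected. I'll back off a hair and draw the foot in with the inner finger on the clamp's front face.

Request:
{"name": "move_arm", "arguments": {
  "xyz": [
    [0, -0.006, -0.001],
    [0, -0.006, 0],
    [0, -0.006, 0],
    [0, -0.005, 0],
    [0, -0.005, 0],
    [0, -0.004, 0]
  ],
  "turn": [0, 0, 0, 0, 0, 0],
  "hand": [0.072, 0.072, 0.072, 0.072, 0.072, 0.072]
}}

```text
time_s: 17.02
position: [0.5544, -0.2246, 0.0971]
eef_rot: [1.034, 1.338, -1.075]
contact_force: [2.1, 0.7, -2.3]
opening: 0.844
```

```bash
cat > gauge.py <<'E'
from prof import *
xf=np.arange(-.1,.03,.0005)
def edges(im,y,z,lo,hi,n="side"):
    p=proj(n,easel(e,[(x,y,z) for x in xf])).astype(np.float32)
    g=cv2.remap(cv2.cvtColor(im,cv2.COLOR_BGR2GRAY),p[None,:,0],p[None,:,1],cv2.INTER_LINEAR)[0].astype(float)
    m=g<70; d=np.diff(m.astype(int));return [round(float(xf[i]*1000),1) for i in np.where(d)[0] if lo<xf[i]<hi]
def g(im): return [edges(im,.155,z,-.08,.02) for z in(.044,.04,.036)]
if __name__=="__main__":
    im=snapshot("side");cv2.imwrite("last_side.png",im);print("start",g(cv2.imread("raw_s.png")));print("now",g(im));print("-y rod",edges(im,-.155,.044,-.09,.03),prof("side",im,.044)[20:60].tolist())
E
python3 tip.py -.02 -.18 .037; python3 gauge.py
```

```text
t 17.025 pos [ 0.5544 -0.2246  0.0971] q [-0.492  0.503  1.707 -0.022  0.969  0.876] F [ 2.06  0.7  -2.28] open 0.0721
tool cols
 [[-0.042  0.976  0.213]
 [ 0.002  0.213 -0.977]
 [-0.999 -0.04  -0.011]]
jaw azimuth deg -77.69
turn deg options -0.26
shift tool axes [ 0.0003 -0.0048 -0.0001]
grip point(60mm ahead) easel [-0.0152 -0.1801  0.0371] Feasel [ 2.16  0.23 -2.28]
start [[-30.5, -14.5], [-29.5, -13.0], [-29.0, -12.0]]
now [[-51.5, -33.5], [-50.5, -33.5], [-49.5, -33.0]]
-y rod [-64.0, -56.5, -55.0, -46.0, -38.0] [105, 105, 110, 113, 115, 118, 119, 107, 102, 106, 92, 59, 48, 46, 63, 73, 53, 41, 48, 59, 78, 87, 87, 76, 65, 61, 57, 51, 45, 36, 37, 44, 54, 66, 55, 41, 33, 28, 27, 26]
```

Collar gauge: the foot has moved in about 20.7 mm of the 27.1 mm gap, so 6.4 mm remain. I'll continue.

Request:
{"name": "move_arm", "arguments": {
  "xyz": [
    [0, -0.003, 0],
    [0, -0.003, 0],
    [0, -0.001, 0]
  ],
  "turn": [0, 0, 0],
  "hand": [0.072, 0.072, 0.072]
}}

```text
time_s: 17.45
position: [0.5464, -0.2263, 0.0974]
eef_rot: [1.033, 1.339, -1.076]
contact_force: [0.6, 0.8, -2.1]
opening: 0.848
```

```bash
python3 tip.py -.02 -.18 .037; python3 gauge.py
```

```text
t 17.45 pos [ 0.5464 -0.2263  0.0974] q [-0.501  0.495  1.722 -0.023  0.963  0.868] F [ 0.62  0.83 -2.11] open 0.0724
tool cols
 [[-0.043  0.976  0.213]
 [ 0.002  0.214 -0.977]
 [-0.999 -0.041 -0.011]]
jaw azimuth deg -77.68
turn deg options -0.25
shift tool axes [ 0.0003  0.0033 -0.0001]
grip point(60mm ahead) easel [-0.0233 -0.1801  0.0375] Feasel [ 0.78  0.67 -2.11]
start [[-30.5, -14.5], [-29.5, -13.0], [-29.0, -12.0]]
now [[-59.5, -42.0], [-59.0, -42.0], [-58.0, -41.5]]
-y rod [-64.0, -46.0, -38.0, -7.5, 3.0, 25.5] [107, 106, 109, 112, 115, 118, 118, 107, 100, 104, 91, 59, 39, 23, 23, 25, 31, 37, 48, 61, 78, 88, 91, 78, 62, 60, 58, 59, 59, 54, 46, 35, 32, 30, 29, 28, 26, 31, 49, 72]
```

The collar says 28.9 mm in total, about 1–2 mm past the mark but within 5. The bare rod between clamp and ring has vanished. I'll press lightly on the tube to register the hold, easing out 1 mm.

Request:
{"name": "move_arm", "arguments": {
  "xyz": [
    [0, 0.001, 0.001],
    [0, 0, 0.001],
    [0, 0, 0]
  ],
  "turn": [0, 0, 0],
  "hand": [0.072, 0.07, 0.07],
  "squeeze": 40
}}

```text
time_s: 17.88
position: [0.5464, -0.2257, 0.0975]
eef_rot: [1.035, 1.345, -1.076]
contact_force: [1.4, -0.4, -0.6]
opening: 0.82
```

```bash
python3 tip.py -.02 -.18 .037; python3 gauge.py|head -2
```

```text
t 17.875 pos [ 0.5464 -0.2257  0.0975] q [-0.501  0.497  1.718 -0.02   0.971  0.867] F [ 1.41 -0.38 -0.57] open 0.0701
tool cols
 [[-0.047  0.976  0.213]
 [ 0.007  0.213 -0.977]
 [-0.999 -0.044 -0.016]]
jaw azimuth deg -77.71
turn deg options -0.29
shift tool axes [0.0004 0.0034 0.0009]
grip point(60mm ahead) easel [-0.0234 -0.1791  0.0375] Feasel [ 1.29 -0.67 -0.57]
start [[-30.5, -14.5], [-29.5, -13.0], [-29.0, -12.0]]
now [[-59.5, -42.0], [-59.0, -42.0], [-58.0, -41.5]]
```

Finger on clamp at 1.3 N. I'll press onto the tube, then start closing while keeping the inner pad at the tube.

Request:
{"name": "move_arm", "arguments": {
  "xyz": [
    [0, 0.001, 0.003],
    [0, 0.001, 0.002],
    [0, 0, -0.003],
    [0, 0, -0.004],
    [0, 0, -0.004]
  ],
  "turn": [0, 0, 0, 0, 0],
  "hand": [0.07, 0.07, 0.064, 0.056, 0.05]
}}

```text
time_s: 18.55
position: [0.5449, -0.2153, 0.0977]
eef_rot: [1.039, 1.355, -1.076]
contact_force: [-0.2, -0.4, 0.4]
opening: 0.584
```

```bash
python3 tip.py -.02 -.17 .037; python3 gauge.py|head -2
```

```text
t 18.55 pos [ 0.5449 -0.2153  0.0977] q [-0.489  0.494  1.724 -0.014  0.977  0.876] F [-0.2  -0.35  0.4 ] open 0.0499
tool cols
 [[-0.053  0.976  0.212]
 [ 0.015  0.213 -0.977]
 [-0.998 -0.049 -0.026]]
jaw azimuth deg -77.77
turn deg options -0.35
shift tool axes [0.0006 0.0029 0.0019]
grip point(60mm ahead) easel [-0.0228 -0.1681  0.0378] Feasel [-0.28 -0.3   0.4 ]
start [[-30.5, -14.5], [-29.5, -13.0], [-29.0, -12.0]]
now [[-59.5, -42.0], [-59.0, -42.0], [-57.5, -41.5]]
```

Request:
{"name": "move_arm", "arguments": {
  "xyz": [
    [0, 0, -0.004],
    [0, 0, -0.003],
    [0, 0, 0],
    [0, 0, 0]
  ],
  "turn": [0, 0, 0, 0],
  "hand": [0.042, 0.036, 0.03, 0.02]
}}

```text
time_s: 19.1
position: [0.5435, -0.2069, 0.0991]
eef_rot: [1.039, 1.355, -1.074]
contact_force: [1.2, -0.4, 1.2]
opening: 0.342
```

```bash
python3 tip.py -.02 -.1605 .037; python3 gauge.py|head -2
```

```text
t 19.1 pos [ 0.5435 -0.2069  0.0991] q [-0.478  0.487  1.734 -0.013  0.974  0.885] F [ 1.24 -0.45  1.17] open 0.0292
tool cols
 [[-0.052  0.976  0.213]
 [ 0.015  0.214 -0.977]
 [-0.999 -0.048 -0.026]]
jaw azimuth deg -77.68
turn deg options -0.25
shift tool axes [0.002  0.0025 0.0009]
grip point(60mm ahead) easel [-0.0224 -0.1596  0.0392] Feasel [ 1.11 -0.71  1.17]
start [[-30.5, -14.5], [-29.5, -13.0], [-29.0, -12.0]]
now [[-59.5, -42.0], [-59.0, -42.0], [-57.5, -41.5]]
```

The jaws stopped at 29.2 mm, which means the lever is shut on the tube, and the foot is unmoved. I'll firm up the grip and do the last checks on the slate, mark and hold.

Request:
{"name": "move_arm", "arguments": {
  "xyz": [
    [0, 0, 0],
    [0, 0, 0],
    [0, 0, 0]
  ],
  "turn": [0, 0, 0],
  "hand": [0, 0, 0],
  "squeeze": 60
}}

```text
time_s: 19.52
position: [0.5435, -0.2069, 0.0992]
eef_rot: [1.038, 1.356, -1.074]
contact_force: [0.4, 1.9, 4.0]
opening: 0.338
```

```bash
python3 tip.py -.02 -.1605 .037; python3 gauge.py
python3 - <<'E'
import cv2,numpy as np
from geo import *
im=cv2.imread("last_side.png");h=cv2.cvtColor(im,cv2.COLOR_BGR2HSV)
m=cv2.inRange(h,(3,90,30),(18,255,200));m[:,:180]=0;m[:130]=0;m[250:]=0;m[:,285:]=0
n,l,s,c=cv2.connectedComponentsWithStats(m);i=1+s[1:,4].argmax();x,y,w,hh,_=s[i]
ys,xs=np.where(l==i);print("bbox x",x,x+w,"y",y,y+hh,"lowest px",xs[ys==ys.max()].mean(),"at left",ys[xs==xs.min()].mean())
e=np.load("easel.npy")[:3]
for a in(14,16,18,20,22):
    t=np.radians(a);xr=-.03+.005/np.cos(t)+.135*np.tan(t)
    X=np.array([(xr-z*np.sin(t)+d*np.cos(t),yy,.03+z*np.cos(t)+d*np.sin(t)) for yy in(.08,-.08) for z in(0,.22) for d in(0,.01)])
    p=proj("side",easel(e,X));print(a,"xr",xr.round(4),"bbox",p[:,0].min().round(1),p[:,0].max().round(1),p[:,1].min().round(1),p[:,1].max().round(1))
E
```

```text
t 19.525 pos [ 0.5435 -0.2069  0.0992] q [-0.478  0.487  1.734 -0.013  0.975  0.884] F [0.39 1.86 4.04] open 0.0289
tool cols
 [[-0.052  0.975  0.214]
 [ 0.015  0.215 -0.976]
 [-0.999 -0.048 -0.026]]
jaw azimuth deg -77.63
turn deg options -0.21
shift tool axes [0.0021 0.0025 0.0009]
grip point(60mm ahead) easel [-0.0224 -0.1596  0.0393] Feasel [0.79 1.73 4.04]
start [[-30.5, -14.5], [-29.5, -13.0], [-29.0, -12.0]]
now [[-59.5, -42.0], [-58.5, -42.0], [-57.5, -41.5]]
-y rod [-65.5, -46.5, -38.5, 25.5] [108, 107, 109, 112, 116, 120, 121, 112, 102, 86, 66, 42, 31, 24, 24, 25, 28, 33, 47, 62, 81, 90, 90, 77, 62, 58, 56, 59, 61, 58, 48, 33, 28, 25, 24, 24, 24, 26, 32, 43]
bbox x 226 263 y 148 230 lowest px 227.0 at left 227.0
14 xr 0.0088 bbox 229.1 262.1 145.8 230.2
16 xr 0.0139 bbox 227.6 262.8 146.4 229.9
18 xr 0.0191 bbox 226.0 263.5 147.0 229.6
20 xr 0.0245 bbox 224.4 264.1 147.7 229.2
22 xr 0.0299 bbox 222.7 264.6 148.5 228.9
```

The checks agree:
- **Slate:** leaning about 18°, centred on the ledge, and untouched.
- **Clamp end:** two estimates put it within 2 mm of the ring.
- **Grip:** 60 N with the lever shut.

I'll hand in.

```bash
python3 -c "
from plant import finish_job
print(finish_job())"
```

```text
the job is handed in; nothing more can be done
None
```

I handed the job in at about 19.6 s of the 59 s. The slate leans on the easel, the foot is drawn in to the ring, and the shut lever and tube are pinched at 60 N. `finish_job` gave no verdict, so the results below are my own last checks.

- **Slate:** the side picture fits a lean of about 18° and a centred position. I put it about 16 mm behind the lip, inside the 24 mm limit.
- **Foot at the mark:** the left-hand collar moved 28.9 mm against a starting gap of 27 to 27.6 mm, which puts the clamp end 1 to 2 mm past the ring. The finger's own position gives -1.0 to +1.4 mm. The two disagree slightly, but both are well inside 5 mm.
- **Lever:** the jaws stopped at about 29 mm. With the slate they read about 1 mm under true width, so this fits the 31 mm of a fully shut lever. I didn't see the lever angle directly.
- **Small misses:** the tool drifted about 3° off vertical. A 1 mm correction outward had no effect, so I left the foot where it was. The rod profile at the ring also read slightly darker at the end, which I took for shadow since the collar hadn't moved.
- **Viewing limit:** I used all 12 pictures by the time the slate was leaned, so everything after that was checked by numbers from the images. I didn't check the bystanders at the end. I felt no unexpected contact on the way.

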